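# Click on the proofing torch and lay it in its rest

### The job

Switch on the inspection torch that stands lens-down on the rubber pad: without letting it topple, lay it on its side flat on the bench and let go, then take it afresh and push its tail button fully in against the upright face of the steel squaring stop. Then lay the lit torch in both V saddles of the proof rest, its lens end towards the proof sheet and its barrel centred on the saddles, and let go; leave the glue stick, the tin, the tape roll and the paperweight standing where they are.

Things in the scene. Friction and masses are not known exactly. Their poses are not given: they have to be found in the camera images.
- torch: aluminium torch, 0.2 kg, balancing at z 78 mm. Origin: centre of the lens face, z from lens to tail. Hexagonal head 40 mm across flats, z 0-40 mm; round barrel 28 mm in diameter, z 40-150; rubber tail button 18 mm in diameter, tip at z 159 when out. Starts standing lens-down on the pad. Laid down, it rests on a head flat and the barrel's tail edge (axis 20 and 14 mm up) and stays put.
- torch_mid (a point): middle of the torch's round barrel, on its axis (z = 95 mm in the torch's frame); axes as the torch's
- button_tip (a point): centre of the tail button's outer face, on the torch's axis; moves with the button; own z points out of the tail
- switch (a joint): travel of the tail button: 0 = out (off), 0.007 m = fully in (on). It yields to about 4 N and stays wherever it is pushed to; beyond 7 mm it is solid.
- stop: steel squaring stop fixed to the bench: upright plate 160 mm wide, 80 high, 12 thick, foot and gussets behind it. Origin at bench level, middle of the upright face that looks towards the robot; that face is its plane x = 0, +x points into the plate (away from the robot), y along the face, z up.
- rest: fixed proof rest: board 6 mm thick, 100 wide (y), x -170 to +55 mm; two black V saddles (90 degree V, 12 thick, about 58 wide, tops 52 high) at x = -34 and +34, 56 clear between them; proof sheet on the board at x -165 to -80. Origin at bench level midway between the saddles, x along them, -x towards the proof, z up. A barrel in both Vs has its axis 48 mm up along x.
- pad: black rubber pad fixed on the bench, 170 x 290 x 4 mm, on which torch, glue stick and tin stand; origin at the centre of its underside
- glue: standing white glue stick with grey cap, round, 33 mm in diameter, 100 mm tall; origin at the centre of its underside, z up. Not to be disturbed.
- tin: standing steel thinner tin, round, 42 mm in diameter to 85 mm up, then a 24 mm neck to 115 mm; origin at the centre of its underside, z up. Not to be disturbed.
- tape: roll of paper tape lying flat on the bench, ring of 84 mm outer and 60 mm inner diameter, 24 mm high; origin at the centre of its underside, z up. Not to be disturbed.
- weight: dark steel paperweight, 70 x 40 x 28 mm block with an 18 mm wide, 16 mm high round knob on top, standing beside the proof rest; origin at the centre of its underside, z up. Not to be disturbed.

How it is judged (in metres and radians):
On the way, in this order (a step that is already met when the one before it is completed fails the run):
1. the torch lies on its side on the bench or the pad, let go, at rest, button still out (angle between torch's own z axis and vertical between 1.4 and 1.75 rad and height (world z) of torch_mid below 0.032 m and contact force between the fingers and torch below 0.1 N and linear speed of torch below 0.05 m/s and value of joint switch below 0.002 m), for 0.2 s.
2. the button is pushed in (over 5.5 mm) against the face of the stop (value of joint switch above 0.0055 m and contact force between torch and stop above 1 N and x of button_tip in the frame of stop between -0.004 and 0.006 m and contact force between the fingers and torch above 1 N).
At the end, for the whole second after the job is handed in: button in by over 5.5 mm; torch let go in both saddles: barrel middle within 15 mm along, 6 mm across, 5 mm in height of the saddles' middle, axis within 0.1 rad, lens end to the proof; glue stick, tin, tape, weight within 30 mm of their start, glue stick and tin upright (value of joint switch above 0.0055 m and x of torch_mid in the frame of rest between -0.015 and 0.015 m and y of torch_mid in the frame of rest between -0.006 and 0.006 m and z of torch_mid in the frame of rest between 0.043 and 0.053 m and angle between the z axis of torch and the x axis of rest, either way round below 0.1 rad and x of torch in the frame of rest below -0.05 m and linear speed of torch below 0.03 m/s and distance of each of glue, tin, tape, weight from where it was at the start of the episode below 0.03 m and angle between each of glue, tin's own z axis and vertical below 0.3 rad); the robot touches nothing.
It fails at once if the torch is let topple: it leans between 0.35 and 1.1 rad from upright with no finger touching it (angle between torch's own z axis and vertical between 0.35 and 1.1 rad and contact force between the fingers and torch below 0.01 N).
It fails at once if a bystander is moved more than 30 mm or knocked over (distance of any of glue, tin, tape, weight from where it was at the start of the episode above 0.03 m or angle between any of glue, tin's own z axis and vertical above 0.5 rad).
It also fails if it takes over 59 s, if anything falls off the work surface, if the arm or the gripper's body presses on something with over 40 N, if the wrist force passes 120 N, or if a joint passes its speed limit or range.

### The arm

A 6-joint arm with a two-finger parallel gripper is mounted at the origin on the work surface. World frame = base frame: x ahead of the robot, y to its left, z up, the work surface at z = 0. Lengths are in mm, angles in rad, forces in N, time in s.
With the tool pointing down it reaches from about 275 to 825 mm from the base axis. Payload 4.9 kg.
Tool frame: the origin (TCP) lies at the very end of the fingers, on their centre line; the grasp point (between the pads) lies 19 mm behind it; z points along the fingers, y is the line along which they close (so a half turn about z gives the same grasp; the last joint's range is limited). The gripper opens to 85 mm and grips with 20 to 120 N. Pads are 22 mm wide; open, the fingers measure 114 mm over their backs; the gripper's body (76 mm by 85 mm) begins 54 mm behind the grasp point. The pads swing forward as they close: fully open they stand 13 mm farther back than shut.
Start: joints at [1.05, 0.326, -0.193, 1.052, 0, 1.437], TCP at [207.471, 509.386, 231.281] pointing down, gripper open.
Joint ranges: [-2.65, 2.65], [-0.97, 1.79], [-1.3, 1.35], [-1.93, 2.1], [-1.47, 1.37], [-3.14, 3.14]. Speed limits (rad/s): [2.57, 2.57, 3.14, 3.14, 3.14, 3.14].

### API

Orientations are given as [roll, pitch, yaw] about the fixed x, y, z axes, in that order (R = Rz(yaw) Ry(pitch) Rx(roll)).
In Python, from bench import bot, solve_ik, imaging gives the robot as it stands. Calls block until the motion is done:
- bot.move_ptp(position, orientation): joint-space move of the TCP to a pose.
- bot.movel(position, rot=None, max_speed=150, threshold=None): straight line of the TCP; rot=None keeps the orientation; max_speed is the mean speed in mm/s. With threshold (N) it stops when the force on the tool has changed by that much, and returns True; else False.
- bot.move_j(angles): joint-space move.
- bot.grip(opening, effort=None): opening from 0.0 (shut) to 1.0 (fully open); effort is the grip in N (None keeps the last); returns when the fingers have stopped.
- bot.dwell(seconds).
- solve_ik(position, orientation): joint angles nearest the present ones, or None.
- bot.get_state(): the state.
- imaging.capture(name): name is "scene" or "top" or "wrist"; returns the picture (384x512x3 uint8, blue, green, red); there is no depth.
- imaging.camera_model(name): a dict with "K" (3x3 intrinsics, pixels), "position" and "rotation" of the camera in the world. Camera axes: x right, y up, looking along -z (the intrinsics and any distortion apply to the point x, -y, -z); pixel columns grow to the right and rows downward; lengths in mm; the calibration is good to about 2 mm. A picture is of the moment at which its call begins: read the wrist's pose just before it. camera_model takes no time and is no camera call; for the wrist camera it gives the pose at the moment of the call.
A pose or a line that the arm cannot do raises bot.IKError and nothing moves.
- bot.sign_off(): hands the job in; it is judged then, once.
The state is a dict: "t": time; "qpos": joint angles; "joint_velocities": joint speeds; "effort": joint torques, N m; "tcp_pos": TCP position; "orientation": TCP orientation; "contact_force": force on the tool from outside, world axes, zero at the start; "wrist_torque": the same for the moment, N m; "opening": opening from 0.0 (shut) to 1.0 (fully open); "gripper_force": force on a finger pad.
Only numpy, scipy, OpenCV 4.12 (cv2) and the standard library are available. Lean on these libraries where they do the work, as an engineer would, in place of code of your own. Each camera call takes 0.05 s, during which the arm holds its last target. There are 200 camera calls.

## Working session

There is one attempt and no reset: what is moved stays moved. The work goes in short steps, each a Python script; the robot and the scene stay as the last script left them, time stands still between calls to the robot, and variables do not carry over. Pictures are saved under pics/ and viewed, at most 12 in all, crops included, and the job is handed in when it is done.

```bash
ls; mkdir -p pics; python3 - <<'E'
from bench import bot, imaging
import cv2,numpy as np
for n in ("scene","top"):
    cv2.imwrite(f"pics/{n}0.png",imaging.capture(n))
    m=imaging.camera_model(n); print(n,{k:np.round(v,4).tolist() if not isinstance(v,str) else v for k,v in m.items()})
s=bot.get_state();print(s["t"],s["orientation"],s["opening"])
E
```

```text
pics
scene {'K': [[347.9558, 0.0, 254.2154], [0.0, 347.9558, 192.0215], [0.0, 0.0, 1.0]], 'position': [1312.7869, -80.3027, 764.6902], 'rotation': [0.8529, -0.003, 1.4839]}
top {'K': [[439.3538, 0.0, 259.4761], [0.0, 439.3538, 193.9431], [0.0, 0.0, 1.0]], 'position': [353.6065, -14.426, 1167.3392], 'rotation': [0.2175, -0.001, -1.5626]}
0.1 [-3.14005032e+00 -2.04586443e-04  2.75478191e+00] 0.998179574270601
```

View pics/scene0.png

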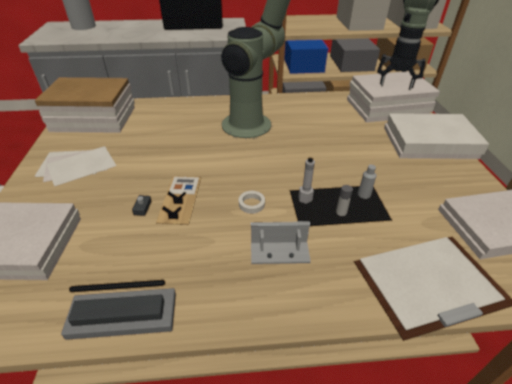

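View pics/top0.png

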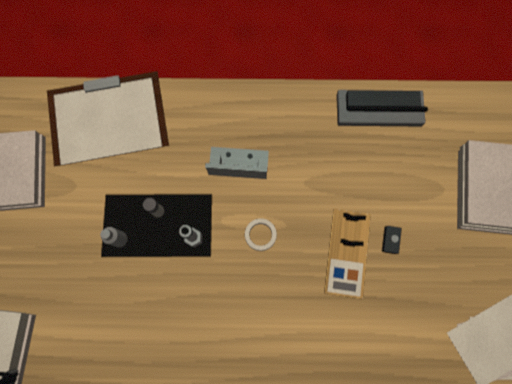

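```bash
cat > h.py <<'E'
from bench import bot, solve_ik, imaging
import cv2, numpy as np
from scipy.spatial.transform import Rotation as R
def cam(n):
    m=imaging.camera_model(n); r=np.asarray(m["rotation"],float)
    return np.array(m["K"]),np.array(m["position"],float),(R.from_matrix(r) if r.shape==(3,3) else R.from_euler('xyz',r)),m
def ray(n,u,v,z,c=None):
    K,p,r,m=c or cam(n)
    uv=cv2.undistortPoints(np.array([[[u,v]]],float),K,np.array(m.get("distortion",np.zeros(5)),float))[0,0]
    d=r.apply([uv[0],-uv[1],-1]); return p+d*(z-p[2])/d[2]
def proj(n,P,c=None):
    K,p,r,m=c or cam(n)
    q=r.inv().apply(np.array(P,float)-p); return (K@[q[0]/-q[2],q[1]/q[2],1])[:2]
E
python3 - <<'E'
from h import *
t=cv2.imread("pics/top0.png")
cv2.imwrite("pics/c1.png",cv2.resize(t[135:305,95:415],None,fx=2.5,fy=2.5,interpolation=cv2.INTER_CUBIC))
s=cv2.imread("pics/scene0.png")
cv2.imwrite("pics/c2.png",cv2.resize(s[145:275,120:395],None,fx=2.9,fy=2.9,interpolation=cv2.INTER_CUBIC))
print(imaging.camera_model("top").keys())
for u,v in [(104,194),(212,194),(212,257),(102,257)]: print(ray("top",u,v,4).round(1))
print(ray("scene",248,125,0))
E
```

```text
dict_keys(['K', 'position', 'rotation'])
[607. 408.   4.]
[609.5 115.3   4. ]
[439.9 109.9   4. ]
[437.5 398.9   4. ]
[3.59809698 9.3150397  0.        ]
```

View pics/c1.png

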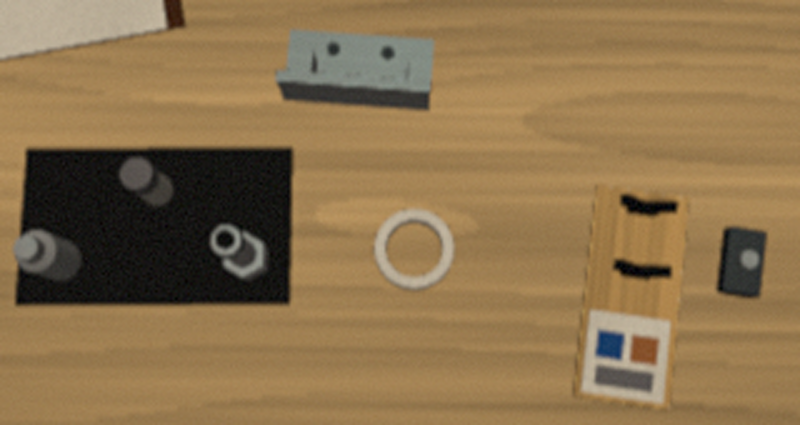

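View pics/c2.png

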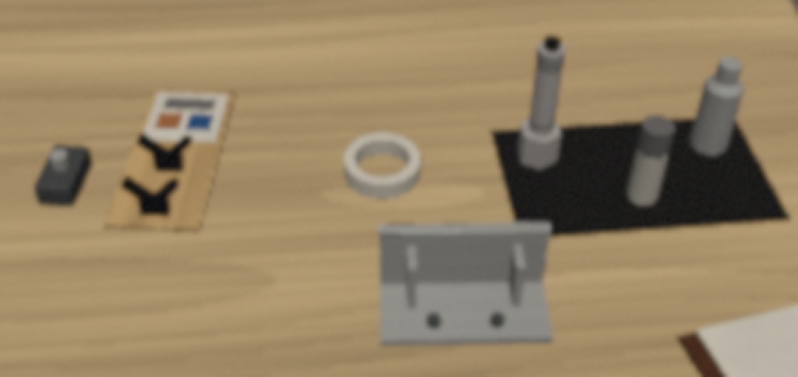

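```bash
python3 - <<'E'
from h import *
c=cam("top")
f=lambda u,v,z:ray("top",u/2.5+95,v/2.5+135,z,c).round(1)
print("tail",f(227,240,152),"tip",f(227,240,163),"headtop",f(242,254,44))
print("stop top",f(276,72,80),f(433,86,80),"bot",f(285,99,0),f(430,108,0))
B=[f(*p,6) for p in [(600,186),(688,197),(668,405),(575,393)]]
print("board",B)
print("saddle ends", f(622,202,52),f(676,208,52),f(615,266,52),f(670,271,52))
print("tape",f(414,249,24),"weight",f(742,262,28),f(750,259,44))
print("glue",f(136,172,100),f(158,188,4),"tin",f(36,250,100))
cs=cam("scene"); g=lambda u,v,z:ray("scene",u/2.9+120,v/2.9+145,z,cs).round(1)
print("scene: tip",g(551,42,163),"head top",g(541,125,44), "base",g(539,165,4))
print("scene board",g(105,226,6),g(203,230,6),g(236,92,6),g(157,92,6))
print("scene stop top back edge",g(380,226,80),g(551,224,80))
print("glue",g(657,120,104), g(645,203,4))
E
```

```text
tail [488.4 156.8 152. ] tip [486.9 155.  163. ] headtop [488.4 159.   44. ]
stop top [672.2 126.3  80. ] [658.6 -35.4  80. ] bot [664.8 125.7   0. ] [656.  -33.7   0. ]
board [array([ 569.4, -216.7,    6. ]), array([ 558.2, -310.7,    6. ]), array([ 340.8, -280.1,    6. ]), array([ 352.1, -184.6,    6. ])]
saddle ends [ 544.3 -230.9   52. ] [ 538.6 -286.1   52. ] [ 478.4 -221.6   52. ] [ 473.8 -277.2   52. ]
tape [497.6 -17.3  24. ] weight [ 486.3 -358.1   28. ] [ 487.6 -361.6   44. ]
glue [562.2 258.7 100. ] [563.6 258.5   4. ] tin [483.9 351.3 100. ]
scene: tip [495.2 157.7 163. ] head top [486.  161.6  44. ] base [507.4 159.1   4. ]
scene board [ 563.7 -308.4    6. ] [ 578. -207.    6.] [ 351.5 -179.2    6. ] [ 343.6 -273.8    6. ]
scene stop top back edge [658.4 -29.9  80. ] [669.3 130.3  80. ]
glue [556.9 260.5 104. ] [575.7 260.    4. ]
```

```bash
cat >> h.py <<'E'
def pose(G,p,yaw,d,flip=False):
    r=R.from_euler('xyz',[np.pi,p,yaw])
    if flip: r=r*R.from_euler('z',np.pi)
    return np.array(G,float)+d*r.apply([0,0,1]), r.as_euler('xyz')
def P(*a,**k):
    q,o=pose(*a,**k); return list(map(float,q)),list(map(float,o))
E
python3 - <<'E' 2>&1 | grep -v Warn
from h import *
for fl in (0,1):
  for yaw in (0,.31):
    for p in (-1.57,-1.4,-1.2,-.8,-.4,0.05,.2,.35):
      out=[]
      for G in ([360,158,110],[420,158,150],[488,158,110],[500,158,140],[525,158,30]):
        j=solve_ik(*P(G,p,yaw,13,fl)); out.append('-' if j is None else f"{j[4]:.1f}/{j[5]:.1f}")
      print(fl,yaw,p,out)
for fl in (0,1):
  for G in ([560,60,55],[510,-255,48],[510,-255,120]):
    j=solve_ik(*P(G,0,-.1,13,fl)); print(fl,G,None if j is None else np.round(j,2))
E
```

```text
0 0 -1.57 ['-', '-', '-', '-', '-']
0 0 -1.4 ['-', '-', '-', '-', '-']
0 0 -1.2 ['-', '-', '-', '-', '-']
0 0 -0.8 ['-', '-', '-0.2/-2.9', '-0.2/-2.9', '-0.2/-3.0']
0 0 -0.4 ['-0.1/-2.8', '-0.1/-2.9', '-0.1/-2.9', '-0.1/-2.9', '-0.1/-3.0']
0 0 0.05 ['0.0/-2.9', '0.0/-3.0', '0.0/-3.0', '0.0/-3.0', '0.0/-3.0']
0 0 0.2 ['0.0/-2.9', '0.0/-3.0', '0.0/-3.0', '0.0/-3.0', '0.0/-3.0']
0 0 0.35 ['0.1/-3.0', '0.1/-3.0', '0.0/-3.0', '0.0/-3.0', '0.0/-3.0']
0 0.31 -1.57 ['-', '-', '-', '-', '-']
0 0.31 -1.4 ['-', '-', '-', '-', '-']
0 0.31 -1.2 ['-', '-', '-', '-', '-']
0 0.31 -0.8 ['-', '-', '0.2/3.0', '0.2/3.0', '0.2/3.0']
0 0.31 -0.4 ['0.0/3.0', '0.1/3.0', '0.1/3.0', '0.1/3.0', '0.1/3.0']
0 0.31 0.05 ['-0.0/3.1', '-0.0/3.0', '-0.0/3.0', '-0.0/3.0', '-0.0/3.0']
0 0.31 0.2 ['-0.0/3.1', '-0.0/3.0', '-0.0/3.0', '-0.0/3.0', '-0.0/3.0']
0 0.31 0.35 ['-0.0/3.1', '-0.0/3.1', '-0.0/3.0', '-0.0/3.0', '-0.0/3.0']
1 0 -1.57 ['-', '-', '-', '-', '-']
1 0 -1.4 ['-', '-', '-', '-', '-']
1 0 -1.2 ['-', '-', '-', '-', '-']
1 0 -0.8 ['-', '-', '-0.2/0.2', '-0.2/0.2', '-0.2/0.2']
1 0 -0.4 ['-0.1/0.3', '-0.1/0.2'
[... 345 characters left out ...]
]
1 0.31 -0.8 ['-', '-', '0.2/-0.2', '0.2/-0.2', '0.2/-0.2']
1 0.31 -0.4 ['0.0/-0.1', '0.1/-0.1', '0.1/-0.2', '0.1/-0.2', '0.1/-0.2']
1 0.31 0.05 ['-0.0/-0.1', '-0.0/-0.1', '-0.0/-0.1', '-0.0/-0.1', '-0.0/-0.1']
1 0.31 0.2 ['-0.0/-0.1', '-0.0/-0.1', '-0.0/-0.1', '-0.0/-0.1', '-0.0/-0.1']
1 0.31 0.35 ['-0.0/-0.1', '-0.0/-0.1', '-0.0/-0.1', '-0.0/-0.1', '-0.0/-0.1']
0 [560, 60, 55] [-0.02  0.54 -0.39  0.64  0.   -3.07]
0 [510, -255, 48] [-0.59  0.56 -0.38  0.63  0.    2.65]
0 [510, -255, 120] [-0.59  0.47 -0.31  0.79  0.    2.65]
1 [560, 60, 55] [-0.02  0.54 -0.39  0.64  0.    0.08]
1 [510, -255, 48] [-0.59  0.56 -0.38  0.63  0.   -0.49]
1 [510, -255, 120] [-0.59  0.47 -0.31  0.79  0.   -0.49]
```

```bash
python3 - <<'E' 2>&1 | grep -v Warn
from h import *
for p in (-1.1,-1,-.9,-.8,-.7,.6,.7,.8,.9):
  out=[]
  for G in ([400,158,180],[430,158,160],[488,158,104],[510,158,140],[525,158,50],[525,158,22]):
    j=solve_ik(*P(G,p,0,8,True)); out.append('-' if j is None else np.round(j[3],1))
  print(p,out)
E
```

```text
-1.1 ['-', '-', '-', '-', '-', '-']
-1 ['-', '-', '-', '-', '-', '-']
-0.9 ['-', '-', '-', np.float64(-0.9), np.float64(-1.3), np.float64(-1.4)]
-0.8 ['-', np.float64(-0.5), np.float64(-0.8), np.float64(-0.6), np.float64(-1.0), np.float64(-1.1)]
-0.7 [np.float64(-0.2), np.float64(-0.3), np.float64(-0.5), np.float64(-0.4), np.float64(-0.7), np.float64(-0.8)]
0.6 [np.float64(1.5), np.float64(1.5), np.float64(1.5), np.float64(1.6), np.float64(1.5), np.float64(1.4)]
0.7 [np.float64(1.6), np.float64(1.6), np.float64(1.6), np.float64(1.7), np.float64(1.6), np.float64(1.6)]
0.8 [np.float64(1.7), np.float64(1.7), np.float64(1.7), np.float64(1.8), np.float64(1.8), np.float64(1.7)]
0.9 [np.float64(1.8), np.float64(1.8), np.float64(1.9), np.float64(2.0), np.float64(1.9), np.float64(1.9)]
```

```bash
python3 - <<'E' 2>&1 | grep -v Warn
from h import *
T=[488,157.5]; p=-.77; z=104
tp=lambda G,p:P(G,p,0,11,True)
b=np.array([np.sin(-p),0,-np.cos(p)])  # tool z
G=np.array([*T,z])
for k in (80,0): print(solve_ik(*tp(G-k*b,p)) is not None)
bot.move_ptp(*tp(G-80*b,p))
cv2.imwrite("pics/w1.png",imaging.capture("wrist"))
s=bot.get_state(); print(s["t"],s["tcp_pos"])
m=imaging.capture("scene"); cv2.imwrite("pics/s1.png",cv2.resize(m[60:260,200:420],None,fx=2.5,fy=2.5))
w=cv2.imread("pics/w1.png"); a=cv2.imread("pics/s1.png")
cv2.imwrite("pics/v1.png",np.hstack([cv2.resize(w,(400,300)),cv2.resize(a,(400,300))]))
E
```

```text
True
True
1.7083 [440.82709106 158.25185992 154.11725402]
```

View pics/v1.png

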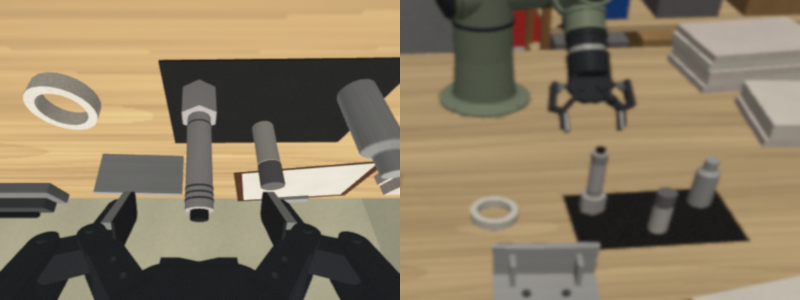

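The wrist view (left) shows the torch barrel at about column 200, centred between the fingers (127 and 272); glue stick and tin are well clear. Now I'll grasp, lift, tilt and lower it.

```bash
python3 - <<'E' 2>&1 | grep -v Warn
from h import *
T=[488,157.5]; p=-.77
tp=lambda G,p:P(G,p,0,11,True)
G=np.array([*T,104.])
pr=lambda l:(lambda s:print(l,round(s["t"],2),np.round(s["tcp_pos"],1),np.round(s["orientation"],3),np.round(s["contact_force"],1),round(s["opening"],3),np.round(s["gripper_force"],1)))(bot.get_state())
q,o=tp(G,p); print(bot.movel(q,o,120,threshold=8)); pr("in")
bot.grip(0.0,50); pr("grip")
q,o=tp(G+[0,0,40],p); bot.movel(q,o,100); pr("lift")
for k in (1,2,3,4):
    pk=-.77+1.6*k/4
    q,o=tp([500+6*k,157.5,144-10*k],pk); bot.movel(q,o,70)
pr("tilted")
m=imaging.capture("scene"); t=imaging.capture("top")
cv2.imwrite("pics/v2.png",np.hstack([cv2.resize(m[100:250,220:420],(400,300)),cv2.resize(t[160:280,80:240],(400,300))]))
E
```

```text
False
in 2.58 [495.2 157.6  96. ] [-3.141  0.769 -3.141] [-0.4  0.1 -0.5] 1.0 0.0
grip 3.14 [496.1 157.8  96.7] [3.141 0.771 3.141] [-2.   1.8  4.4] 0.307 49.2
lift 3.69 [495.1 157.3 135.6] [-3.141  0.769 -3.141] [-0.3 -0.1 -2.6] 0.308 49.2
tilted 6.38 [515.8 157.8  96.8] [ 3.141 -0.827 -3.141] [-0.8 -0.2 -1.7] 0.309 49.2
```

View pics/v2.png

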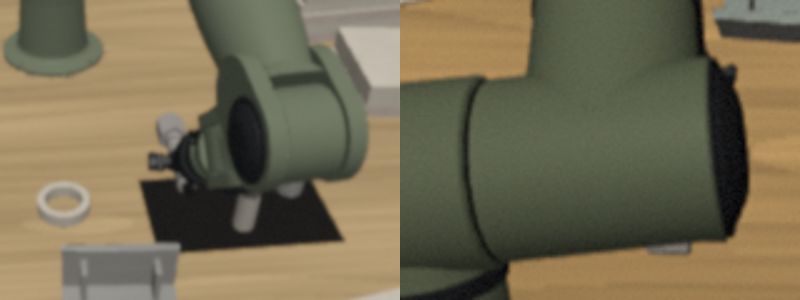

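```bash
python3 - <<'E' 2>&1 | grep -v Warn
from h import *
def tri(a,b):
    ps,ds=[],[]
    for n,uv in (("scene",a),("top",b)):
        c=cam(n); q=ray(n,*uv,0,c); ps.append(c[1]); ds.append((q-c[1])/np.linalg.norm(q-c[1]))
    A=np.array([ds[0],-ds[1]]).T; x=np.linalg.lstsq(A,ps[1]-ps[0],rcond=None)[0]
    return (ps[0]+x[0]*ds[0]).round(),(ps[1]+x[1]*ds[1]).round()
print("cap",tri((220+247/2,100+140/2),(80+735*.4-160,160+150*.4)))
c=cam("top")
for z in (200,250,300): print(z,ray("top",80,220,z,c).round(), ray("top",214,192,z,c).round(), ray("top",214,256,z,c).round())
# cylinder bottom right-end in scene view (345,175),(275,185)
cs=cam("scene")
for z in (150,200): print(z,ray("scene",220+345/2,100+175/2,z,cs).round(), ray("scene",220+275/2,100+186/2,z,cs).round())
E
```

```text
cap (array([560., 239., 168.]), array([516.,  93., 146.]))
200 [505. 385. 200.] [571.  89. 200.] [428.  85. 200.]
250 [497. 365. 250.] [560.  84. 250.] [424.  80. 250.]
300 [489. 344. 300.] [549.  78. 300.] [420.  74. 300.]
150 [625. 361. 150.] [639. 258. 150.]
200 [681. 325. 200.] [694. 231. 200.]
```

```bash
python3 - <<'E' 2>&1 | grep -v Warn
from h import *
tp=lambda G,p:P(G,p,0,11,True)
pr=lambda l:(lambda s:print(l,round(s["t"],2),np.round(s["tcp_pos"],1),np.round(s["contact_force"],1),round(s["opening"],3),np.round(s["gripper_force"],1)))(bot.get_state())
q,o=tp([520,152,35],.83); print(bot.movel(q,o,100,threshold=8)); pr("low")
q,o=tp([520,152,19],.83); print(bot.movel(q,o,25,threshold=3)); pr("touch")
cv2.imwrite("pics/x.png",imaging.capture("scene"))
bot.grip(0.6); bot.dwell(.4); pr("open")
q,o=tp([520+75*.737,152,21+75*.675],.83); bot.movel(q,o,120); pr("back")
q,o=P([470,152,190],0,0,11,True); bot.move_ptp(q,o); bot.dwell(.3); pr("up")
m=imaging.capture("scene"); t=imaging.capture("wrist")
cv2.imwrite("pics/w3.png",t)
np.save("w3.npy",np.r_[imaging.camera_model("wrist")["position"],imaging.camera_model("wrist")["rotation"]])
print(imaging.camera_model("wrist"))
cv2.imwrite("pics/v3.png",np.hstack([cv2.resize(m[140:230,270:390],(400,300)),cv2.resize(t,(400,300))]))
E
```

```text
False
low 7.32 [512.  152.   27.7] [ 0.2 -0.  -1.6] 0.306 49.3
True
touch 7.78 [511.8 152.   17.9] [ 2.3 -0.4  4.1] 0.313 49.9
open 8.58 [511.9 152.   17.2] [-0.2  0.1 -0.3] 0.597 0.0
back 9.34 [566.9 152.   63.6] [-0.9 -0.9 -0.6] 0.597 0.0
up 10.84 [470.5 151.9 178.3] [-0.1 -0.1 -0.1] 0.603 0.0
{'K': array([[271.98584157,   0.        , 254.0585088 ],
       [  0.        , 271.98584157, 197.2843742 ],
       [  0.        ,   0.        ,   1.        ]]), 'position': array([394.52624053, 150.96662793, 320.84005694]), 'rotation': array([-2.97864494e-01,  1.11870709e-03,  1.57133442e+00])}
```

View pics/v3.png

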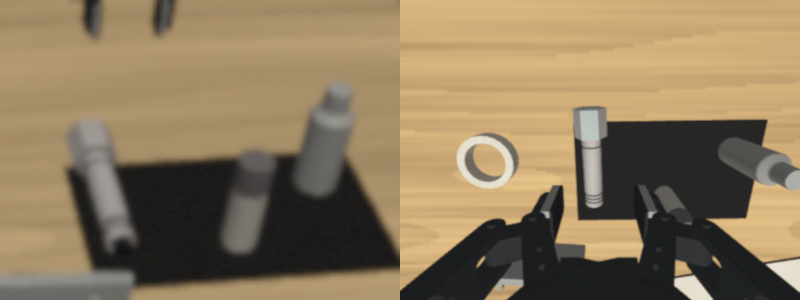

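```bash
python3 - <<'E'
from h import *
m=imaging.camera_model("wrist"); c=cam("wrist")
w=cv2.imread("pics/w3.png"); 
cv2.imwrite("pics/c4.png",cv2.resize(w[125:285,190:350],(640,640))[:600])
E
```

```text
(no output)
```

View pics/c4.png

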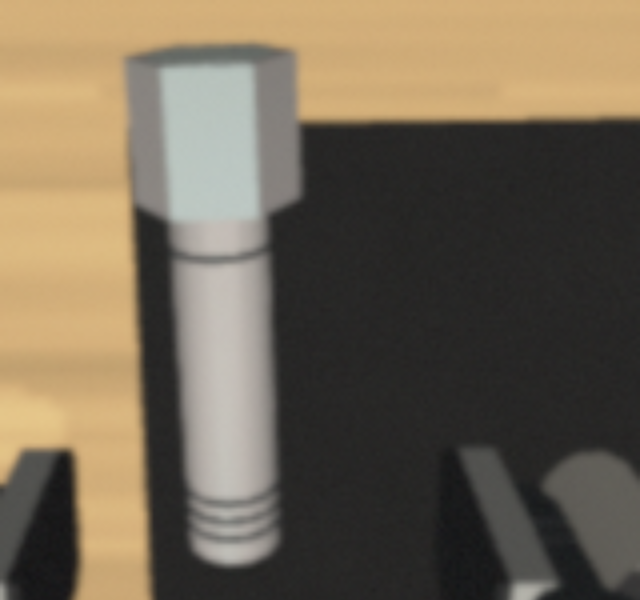

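```bash
python3 - <<'E'
from h import *
c=cam("wrist")
f=lambda u,v,z:ray("wrist",190+u/4,125+v/4,z,c).round(1)
print("head top flat: lens edge",f(208,64,44),"z40 edge",f(215,221,44))
print("axis",f(220.5,255,24),f(235.5,520,18)," tail top edge",f(235,545,32), "low",f(235,565,18))
E
```

```text
head top flat: lens edge [420.6 138.6  44. ] z40 edge [460.9 139.9  44. ]
axis [475.6 140.6  24. ] [562.7 144.3  18. ]  tail top edge [563.3 144.4  32. ] low [578.6 144.   18. ]
```

```bash
python3 - <<'E' 2>&1 | grep -v Warn
from h import *
pr=lambda l:(lambda s:print(l,round(s["t"],2),np.round(s["tcp_pos"],1),np.round(s["contact_force"],1),round(s["opening"],3),np.round(s["gripper_force"],1)))(bot.get_state())
tp=lambda G,p,y:P(G,p,y,13,True)
q,o=tp([516,142.3,90],.05,.042); bot.move_ptp(q,o)
q,o=tp([516,142.3,20.5],.05,.042); print(bot.movel(q,o,70,threshold=6)); pr("down")
bot.grip(0.0,100); pr("grip")
q,o=tp([516,142.3,110],.05,.042); bot.movel(q,o,120)
q,o=tp([565,52,110],0,-.07); bot.movel(q,o,120); bot.dwell(.2); pr("pre")
q,o=tp([565,52,55],0,-.07); print(bot.movel(q,o,80,threshold=12)); pr("low")
m=imaging.capture("scene");t=imaging.capture("top")
cv2.imwrite("pics/v5.png",np.hstack([cv2.resize(m[150:270,220:380],(400,300)),cv2.resize(t[130:250,170:330],(400,300))]))
E
```

```text
False
down 12.61 [515.8 142.3   7.9] [-0.4  0.1  0.4] 0.597 0.0
grip 12.97 [515.9 142.3   8.4] [-0.8  0.2  5.7] 0.295 98.0
pre 15.07 [564.7  52.7  97. ] [ 0.4 -0.7 -2.1] 0.292 98.3
False
low 15.91 [565.3  52.   42.3] [ 0.3 -0.  -1.9] 0.292 98.3
```

View pics/v5.png

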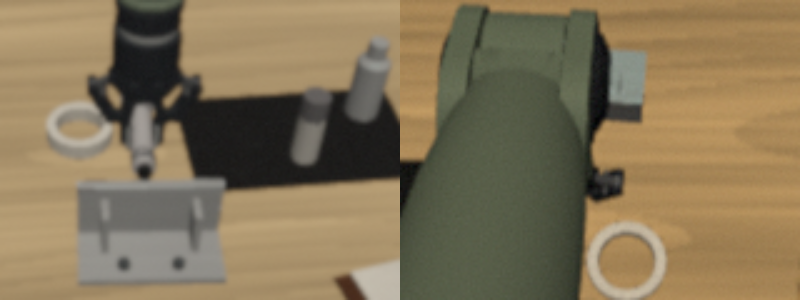

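The torch (tail at about 145,170 in the left view) points at the middle of the stop's face; bystanders are undisturbed. Pushing.

```bash
python3 - <<'E' 2>&1 | grep -v Warn
from h import *
pr=lambda l:(lambda s:print(l,round(s["t"],2),np.round(s["tcp_pos"],1),np.round(s["contact_force"],1),round(s["opening"],3),np.round(s["gripper_force"],1)))(bot.get_state())
tp=lambda G,p,y:P(G,p,y,13,True)
d=np.array([np.cos(.07),-np.sin(.07),0]); G=np.array([565,52,55.])
q,o=tp(G+25*d,0,-.07); print(bot.movel(q,o,80,threshold=6)); pr("near")
q,o=tp(G+36*d,0,-.07); print(bot.movel(q,o,20,threshold=2.5)); pr("button")
G=np.array(bot.get_state()["tcp_pos"])
print(bot.movel(list(G+16*d),o,25,threshold=25)); pr("solid")
bot.dwell(.2); pr("hold")
E
```

```text
False
near 16.48 [589.8  50.3  42. ] [ 0.1  0.8 -1.5] 0.295 98.3
True
button 16.95 [597.7  49.7  41.1] [ 0.   0.1 -1.3] 0.296 98.3
True
solid 17.61 [603.2  49.2  38. ] [ 0.2 -0.8 -2. ] 0.295 98.4
hold 17.81 [602.3  49.3  37.4] [-0.9 -0.8 -2. ] 0.293 98.4
```

```bash
python3 - <<'E' 2>&1 | grep -v Warn
from h import *
pr=lambda l:(lambda s:print(l,round(s["t"],2),np.round(s["tcp_pos"],1),np.round(s["orientation"],3),np.round(s["contact_force"],1),round(s["opening"],3),np.round(s["gripper_force"],1)))(bot.get_state())
d=np.array([np.cos(.07),-np.sin(.07),0]); o=P([0,0,0],0,-.07,13,True)[1]
b=np.array([602.3,49.3,42])
print(bot.movel(list(b-5*d),o,30)); pr("off")
for k in range(-4,14):
    r=bot.movel(list(b+k*d),o,20); s=bot.get_state(); print(k,s["tcp_pos"].round(1),s["contact_force"].round(1),round(s["t"],2))
    if abs(s["contact_force"][0])>25: break
bot.dwell(.2);pr("held")
E
```

```text
False
off 18.18 [597.1  49.7  42.3] [-3.142  0.     3.072] [ 0.2 -0.2 -2.4] 0.292 98.3
-4 [598.6  49.5  42. ] [ 1.  -0.1 -2.3] 18.43
-3 [599.4  49.5  41.9] [-0.1 -0.1 -2.1] 18.68
-2 [600.4  49.4  42. ] [-0.3 -0.2 -2. ] 18.93
-1 [601.4  49.4  42. ] [-0.1 -0.9 -2.6] 19.18
0 [602.4  49.3  42. ] [-1.3  0.6 -2.8] 19.43
1 [603.4  49.2  42. ] [-0.7 -0.3 -2.2] 19.68
2 [604.2  49.2  41.9] [-0.1  0.4 -3. ] 19.93
3 [604.3  49.1  41.7] [-2.9 -0.8 -1.5] 20.18
4 [604.3  49.1  41.5] [-6.9  0.3  0.1] 20.43
5 [604.2  49.2  41.3] [-9.2 -0.1  2.4] 20.68
6 [604.3  49.1  41.2] [-10.6   0.3   3.9] 20.93
7 [604.3  49.1  41. ] [-13.3   0.6   4.8] 21.18
8 [604.3  49.2  40.8] [-15.7   0.8   5.5] 21.43
9 [604.2  49.1  40.6] [-17.9   0.9   7.4] 21.68
10 [604.3  49.1  40.5] [-19.4   0.3   8.8] 21.93
11 [604.3  49.2  40.3] [-22.6   0.    8.9] 22.18
12 [604.2  49.2  40.1] [-23.6   1.1  10.8] 22.43
13 [604.3  49.1  39.9] [-26.    1.2  11.7] 22.68
held 22.88 [604.3  49.2  39.9] [-3.141 -0.02   3.072] [-26.3   1.3  12.5] 0.295 99.6
```

```bash
python3 - <<'E' 2>&1 | grep -v Warn
from h import *
pr=lambda l:(lambda s:print(l,round(s["t"],2),np.round(s["tcp_pos"],1),np.round(s["contact_force"],1),round(s["opening"],3)))(bot.get_state())
d=np.array([np.cos(.07),-np.sin(.07),0]); tp=lambda G,p,y:P(G,p,y,13,True)
o=tp([0,0,0],0,-.07)[1]; b=np.array([602.3,49.3,42])
bot.movel(list(b-30*d),o,80)
bot.movel(list(b-40*d+[0,0,110]),o,120)
q,o=tp([510,-255,150],0,-.137); bot.movel(q,o,150); bot.dwell(.3); pr("hover")
w=imaging.capture("wrist"); m=imaging.capture("scene"); cv2.imwrite("pics/w6.png",w); cv2.imwrite("pics/s6.png",m)
a=np.hstack([cv2.resize(w[0:384,60:460],(400,384)),cv2.resize(m[140:236,110:210],(400,384))])
cv2.imwrite("pics/v6.png",a)
E
```

```text
hover 27.16 [ 510.1 -254.8  137. ] [ 0.3 -0.3 -2.9] 0.295
```

View pics/v6.png

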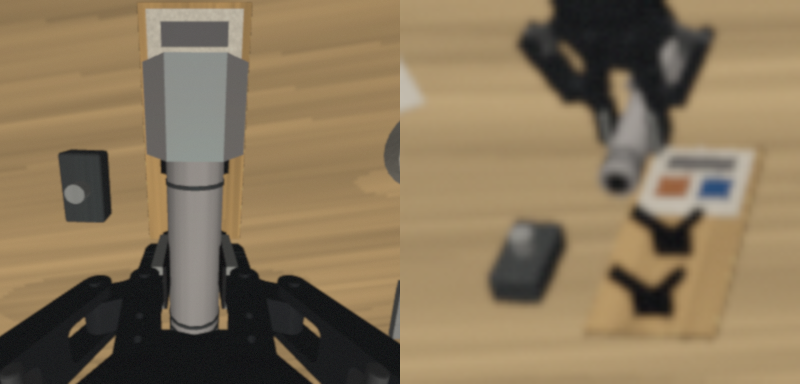

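```bash
python3 - <<'E' 2>&1 | grep -v Warn
from h import *
c=cam("wrist"); a=.137; ex=np.array([np.cos(a),-np.sin(a)]); ey=np.array([np.sin(a),np.cos(a)])
G=np.array([510.1,-254.8])
def f(u,v,z):
    q=ray("wrist",60+u,v,z,c)[:2]-G; return round(q@ex,1),round(q@ey,1)
print("z40",f(195,161,170),"lens",f(195,55,170))
print("board far corners (x=-170,y=+-50)",f(138,2,6),f(252,2,6),"edges",f(150,235,6),f(243,235,6))
E
```

```text
z40 (np.float64(-57.4), np.float64(-0.9)) lens (np.float64(-96.0), np.float64(-1.0))
board far corners (x=-170,y=+-50) (np.float64(-167.4), np.float64(-49.8)) (np.float64(-167.5), np.float64(48.3)) edges (np.float64(51.9), np.float64(-49.8)) (np.float64(51.8), np.float64(52.4))
```

```bash
python3 - <<'E' 2>&1 | grep -v Warn
from h import *
pr=lambda l:(lambda s:print(l,round(s["t"],2),np.round(s["tcp_pos"],1),np.round(s["contact_force"],1),round(s["opening"],3)))(bot.get_state())
tp=lambda G,p,y:P(G,p,y,13,True)
X=[512,-254.8]
q,o=tp([*X,62],0,-.137); print(bot.movel(q,o,80,threshold=8)); pr("a")
q,o=tp([*X,45],0,-.137); print(bot.movel(q,o,20,threshold=4)); pr("b")
bot.grip(.35); bot.grip(.7); bot.dwell(.3); pr("open")
q,o=tp([*X,170],0,-.137); bot.movel(q,o,100); bot.dwell(.4); pr("up")
w=imaging.capture("wrist"); m=imaging.capture("scene")
cv2.imwrite("pics/v7.png",np.hstack([cv2.resize(w[0:384,60:460],(400,384)),cv2.resize(m[140:236,110:210],(400,384))]))
E
```

```text
False
a 28.51 [ 512.4 -255.1   49.6] [-0.1  0.2 -2.5] 0.294
True
b 29.16 [ 511.9 -254.8   35.6] [-1.1 -0.6  3.5] 0.296
open 30.08 [ 511.1 -254.2   35. ] [ 0.5  0.1 -0.5] 0.697
up 31.86 [ 511.9 -254.8  156.8] [ 1.3 -0.5  0.2] 0.7
```

View pics/v7.png

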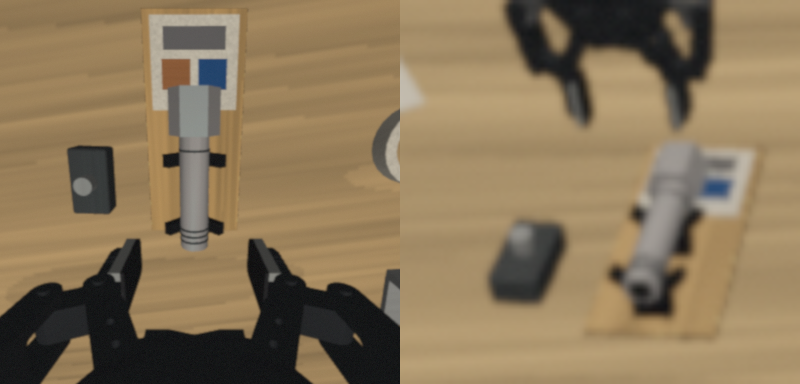

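The torch sits in both V saddles (black saddles at rows 160 and 228, left view), with its lens towards the proof sheet. It is centred and aligned, and the fingers are clear.

```bash
python3 -c "
from h import *
print(bot.sign_off())"
```

```text
the job is handed in; nothing more can be done
None
```

The job is handed in, with no verdict returned: the torch was laid down and let go, its button pushed until solid against the stop at 26 N (about 6.6 mm by arm travel, not seen directly), then laid in both V saddles with its lens towards the proof and released, and no bystander was seen to move.

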